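Take the dusty filter out of the extraction box

ROBOT

A 6-joint arm with a two-finger parallel gripper is mounted at the origin on the work surface. World frame = base frame: x ahead of the robot, y to its left, z up, the work surface at z = 0. Lengths are in m, angles in degrees, forces in N, time in s.
With the tool pointing down it reaches from about 0.3 to 0.75 m from the base axis. Payload 8.5 kg.
Tool frame: the origin (TCP) lies on the centre line of the jaws, within the pads' length; the fingertips stand 19 mm ahead of it and the grasp point (between the pads) is the TCP (env.tcp_to_tips is the z of the fingertips in the tool frame, in m); z points along the fingers, y is the line along which they close (so a half turn about z gives the same grasp; the last joint's range is limited). The gripper opens to 85 mm and grips with 20 to 120 N. Pads are 22 mm wide; open, the fingers measure 114 mm over their backs; the gripper's body (76 mm by 85 mm) begins 54 mm behind the grasp point. The pads swing forward as they close: fully open they stand 13 mm farther back than shut.
Start: joints at [-77.939, 21.807, 74.336, -0, 83.858, -12.336], TCP at [0.227, -0.501, 0.25] pointing down, gripper open.
Joint ranges: [-178.18, 178.18], [-50.72, 133.34], [12.68, 142.11], [-81.47, 261.47], [9.98, 163.14], [-165.26, 165.26]. Speed limits (degrees/s): [136.94, 136.94, 180, 180, 180, 180].

INTERFACE

Orientations are given as a 3x3 rotation matrix whose columns are the frame's x, y, z axes.
In Python, from rig import env gives the robot as it stands.
- The arm moves only by the tool servo_tool, never from a script. Its argument "steps" is a list of rows, each an object of numbers: "tx", "ty", "tz": the shift along the world's x, y, z in cm; "yaw": the turn about the world's z in degrees; "claw": the finger opening in cm, from 0 to 8.54. In form: [{"tx": .., "ty": .., "tz": .., "yaw": .., "claw": ..}, ...]. A call has 1 to 20 rows; each row shifts and turns the commanded pose from where the row before left it; what a row does not reach is not made up. A row lasts 1/10 s, in which the tool goes at most 50 mm and 8.59 degrees, less where a joint would pass 70% of its speed; a pose out of reach is approached as far as the arm can. A call with a gripper value outside its range is refused whole. The fingers move at their own pace and stop on an object; "newtons" is the grip in N (left out, the last holds). Time passes only in rows, so rows that do not move let the fingers close. It gives the time, the measured TCP pose, the force, the opening and the grip force at its end, in the units of the state.
- env.observe(): the state, without advancing time (a new reading comes with each control period).
- env.get_image(name): name is "scene" or "top"; returns (picture, depth): 420x560x3 uint8, red, green, blue; 420x560 float32, m along the optical axis (not along the pixel's ray), 0 where there is no reading.
- env.camera_model(name): a dict with "fovy" (degrees; the focal length in pixels is half the picture's height over the tangent of half this angle, whatever the lens; pixels are square), "cx", "cy" (the principal point, pixels), "T" (4x4, takes a point from camera to world coordinates). Camera axes: x right, y down, z forward; pixel columns grow to the right and rows downward; lengths in m; the calibration is good to about 2 mm. A picture is of the moment at which its call begins. camera_model takes no time and is no camera call.
- env.close_job(): hands the job in; it is judged then, once.
The state is a dict: "time_s": time; "q": joint angles; "qvel": joint speeds; "joint_efforts": joint torques, N m; "position": TCP position; "tool_rot": TCP orientation; "ft_force": force on the tool from outside, world axes, zero at the start; "wrist_torque": the same for the moment, N m; "grip_width": finger opening in m; "gripper_force": force on a finger pad.
Only numpy, scipy, OpenCV 4.12 (cv2) and the standard library are available. Lean on these libraries where they do the work, as an engineer would, in place of code of your own. Each camera call takes 0.05 s, during which the arm holds its last target. There are 200 camera calls.

TASK

The filter panel in the bench extraction box needs cleaning. Turn the little steel swing tab fully aside so that it no longer covers the panel, lift the panel straight out of its recess by its rib, and lay it flat in the middle of the aluminium tray, rib up, lowering it onto the tray floor before letting go. Leave the tab turned aside; the loose spare panel on the bench is not the one wanted.

Things in the scene. Friction and masses are not known exactly. Their poses are not given: they have to be found in the camera images.
- housing: White extraction box, fixed; spans x -95..65, y -75..75, rim 70 mm high; black hose stub 35 mm out of its +x side. Origin: on the bench under the centre of the filter recess (106 x 126, floor 52 mm up); z up. Its wide -x rim carries the tab: upright pivot axis at x -72, y 0. The tab (14 mm wide, top 75 mm up) reaches 50 mm from the pivot, at the start over the panel, within 15 degrees of +x.
- tab_post (a point): Top centre of the tab's round upright finger post: 14 mm diameter, 35 mm tall above the tab's top, 40 mm from the pivot axis, top 110 mm above the bench. The tab swings level to either side, up to 103 degrees from the box's +x, with light friction (about 1.5 N at the post), and stays where left. It clears the panel from about 75 degrees; at 90 it lies along the rim, fully aside.
- filter: Grey plastic filter panel in the box: 100 (x) x 120 (y) x 16 mm, 0.25-0.5 kg, pleated paper on top; in its middle an upright grip rib 12 mm thick (x), 70 long (y), 35 tall above the panel's top. Origin: centre of its underside, z up; starts with its axes along the box's, underside 52 mm above the bench, 3 mm play all round. An identical loose spare lies on the bench.
- tray: Square open aluminium tray fixed to the bench, 210 x 210 mm outside, 200 x 200 inside, walls 5 mm thick and 35 mm tall, floor 5 mm thick. Origin: centre of its underside on the bench, z up. Empty at the start.
Not all that is in view belongs to the job. Leave any brown look-alike of the housing alone.

How it is judged (in metres and radians):
On the way, in this order (a step that is already met when the one before it is completed fails the run):
1. the tab is turned clear of the panel, either way, while the panel is still in its recess (x of tab_post in the frame of housing below -0.061 m and z of filter in the frame of housing below 0.06 m and x of filter in the frame of housing between -0.01 and 0.01 m and y of filter in the frame of housing between -0.01 and 0.01 m), for 0.2 s.
2. the panel is lifted out by the fingers, 25 mm or more (z of filter in the frame of housing above 0.077 m and contact force between the fingers and filter above 0.5 N), for 0.1 s.
3. the panel, still held, is lowered inside the tray to within 15 mm of its floor (x of filter in the frame of tray between -0.05 and 0.05 m and y of filter in the frame of tray between -0.05 and 0.05 m and z of filter in the frame of tray below 0.02 m and contact force between the fingers and filter above 0.5 N), for 0.1 s.
At the end, for the whole second after the job is handed in: The panel lies flat (within 6 degrees) and still on the tray's floor, rib up, its centre within 45 mm of the tray's centre along each of the tray's sides, and the tab is still aside, its post no more than 11 mm from the pivot towards the recess (74 degrees or more from pointing at it) (x of filter in the frame of tray between -0.045 and 0.045 m and y of filter in the frame of tray between -0.045 and 0.045 m and z of filter in the frame of tray below 0.01 m and angle between filter's own z axis and vertical below 0.1 rad and linear speed of filter below 0.02 m/s and x of tab_post in the frame of housing below -0.061 m); the robot touches nothing.
It also fails if it takes over 56 s, if anything falls off the work surface, if the arm or the gripper's body presses on something with over 40 N, if the wrist force passes 120 N, or if a joint passes its speed limit or range.

## Working session

There is one attempt and no reset: what is moved stays moved. The work goes in short steps, Python scripts to look and compute and a tool call to move; the robot and the scene stay as the last step left them, time stands still between calls to the robot, and variables do not carry over. Pictures are saved under pics/ and viewed, at most 10 in all, crops included, and the job is handed in when it is done.

Besides the shell and the picture viewer there is one more tool, called after ">>>" by a JSON object that holds its "fn" and its "kwargs". servo_tool: Moves the arm, as the interface text tells. Its arguments: {"type":"object","properties":{"steps":{"type":"array"},"newtons":{"type":"number"}},"required":["steps"]}

```bash
mkdir -p pics; ls; cat > h.py <<'E'
import numpy as np, cv2
from rig import env
def grab(n):
    im,d=env.get_image(n); m=env.camera_model(n)
    np.savez(f'{n}.npz',im=im,d=d); cv2.imwrite(f'pics/{n}_{env.observe()["time_s"]:.2f}.png',im[...,::-1])
    return im,d,m
def cloud(d,m):
    h,w=d.shape; f=h/2/np.tan(np.radians(m['fovy'])/2); v,u=np.mgrid[:h,:w]
    p=np.stack([(u-m['cx'])/f*d,(v-m['cy'])/f*d,d,np.ones_like(d)],-1)
    P=(p@np.array(m['T']).T)[...,:3]; P[d==0]=np.nan
    return P
E
python3 - <<'E'
from h import *
for n in('top','scene'):
    im,d,m=grab(n); print(n,{k:np.round(v,3).tolist() for k,v in m.items()})
print(env.observe())
E
ls pics
```

```text
pics
top {'fovy': 52.683, 'cx': 285.88, 'cy': 211.534, 'T': [[0.028, -0.996, 0.084, 0.382], [-0.999, -0.03, -0.024, 0.099], [0.026, -0.083, -0.996, 1.137], [0.0, 0.0, 0.0, 1.0]]}
scene {'fovy': 55.988, 'cx': 279.649, 'cy': 211.19, 'T': [[0.705, 0.612, -0.359, 0.838], [0.709, -0.6, 0.371, -0.302], [0.012, -0.516, -0.857, 0.93], [0.0, 0.0, 0.0, 1.0]]}
{'time_s': 0.1, 'q': array([-7.79399371e+01,  2.18382611e+01,  7.43794579e+01, -7.82288538e-05,
        8.38567146e+01, -1.23354721e+01]), 'qvel': array([-0.04326838, -0.0581342 , -0.17921017,  0.04990969, -0.1279773 ,
        0.0366033 ]), 'joint_efforts': array([ 4.56314738e-03, -4.49214149e+01, -2.31657600e+01, -1.08924128e-04,
        3.67150802e-03, -1.72922165e-05]), 'position': array([ 0.22711921, -0.50066208,  0.2497685 ]), 'tool_rot': array([[ 9.10715828e-01,  4.13033421e-01, -2.72760064e-04],
       [ 4.13033419e-01, -9.10714984e-01,  1.27015580e-03],
       [ 2.76210117e-04, -1.26941001e-03, -9.99999156e-01]]), 'ft_force': array([-0.05393153, -0.3450078 ,  0.17034955]), 'wrist_torque': array([ 0.00306911,  0.02143907, -0.00469082]), 'gripper_force': 0.0, 'grip_width': 0.08507608252583802}
scene_0.10.png
top_0.05.png
```

View pics/top_0.05.png

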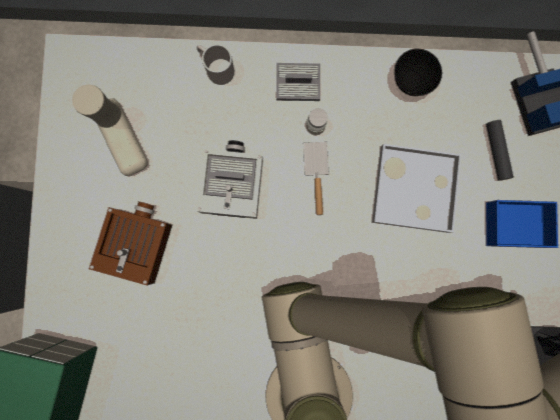

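View pics/scene_0.10.png

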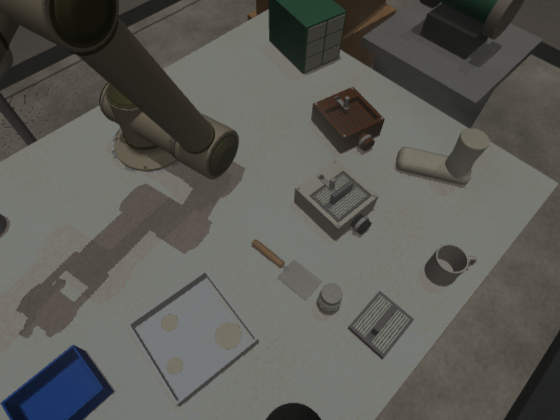

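Candidates in the top view:
- **Panel:** the one in the white box at (230,180), the loose spare at (298,82), and the brown look-alike box at (130,245).
- **Tray:** the aluminium one at (417,188) and the blue bin at (521,223).

I choose the white box (hose at (235,146), tab at (228,197)) and the aluminium tray. Next I'll measure both and check them in a close crop.

```bash
cat > m.py <<'E'
from h import *
def rect(P,mask,lab):
    q=P[mask][:,:2]; q=q[~np.isnan(q[:,0])]
    r=cv2.minAreaRect((q*1000).astype(np.float32)); print(lab,len(q),np.round(r[0],1),np.round(r[1],1),round(r[2],2),'mean',np.round(q.mean(0)*1000,1))
if __name__=='__main__':
    for n,bx in (('top',((195,137,268,222),(368,140,465,236))),('scene',((290,160,382,245),(125,270,262,405)))):
        z=np.load(n+'.npz'); m=env.camera_model(n); P=cloud(z['d'],m); U=np.zeros(P.shape[:2],bool)
        Z=P[...,2]
        for k,(a,b,c,e) in enumerate(bx):
            B=U.copy(); B[b:e,a:c]=1
            if k==0:
                rect(P,B&(Z>.064)&(Z<.073),'rim/panel top'); rect(P,B&(Z>.09)&(Z<.102),'rib hi'); rect(P,B&(Z>.104)&(Z<.13),'post top'); rect(P,B&(Z>.05)&(Z<.13),'all')
                print(np.histogram(Z[B],bins=np.arange(-.005,.13,.005))[0])
            else:
                rect(P,B&(Z>.027)&(Z<.045),'walltop'); print('floor z',np.nanmedian(Z[b+30:e-30,a+30:c-30]))
    z=np.load('top.npz')['im']; s=np.load('scene.npz')['im']
    A=cv2.resize(z[140:222,192:272],(400,410),interpolation=cv2.INTER_CUBIC);C=cv2.resize(s[160:242,290:370+10],(400,410),interpolation=cv2.INTER_CUBIC)
    cv2.imwrite('pics/crop1.png',np.hstack([A,C])[...,::-1])
E
python3 m.py
```

```text
rim/panel top 3096 [541.5 220.4] [150.4 160.6] 86.02 mean [540.5 220.4]
rib hi 62 [556.1 218.4] [56.3 52.7] 47.18 mean [554.3 213.7]
post top 61 [553.3 218.6] [55.1 52.3] 42.56 mean [540.7 218.2]
all 3805 [558.  218.9] [150.6 195.3] 85.78 mean [541.4 219.8]
[ 994 1070   26   10   16   14   21   12   37   44  105  132   59  130
 1929 1256   80   13   13    9   19  125   32    8    0    0]
walltop 808 [ 549.4 -273. ] [212.7 211.3] 84.09 mean [ 552.  -279.1]
floor z 0.0049147101223336875
rim/panel top 2527 [539.2 219. ] [154.4 162.4] 86.44 mean [543.4 213.6]
rib hi 87 [540.3 216.5] [72.8 41.2] 86.44 mean [551.5 212.2]
post top 43 [537.9 218.3] [67.7 42.8] 82.36 mean [537.6 216.8]
all 3233 [556.  217.8] [154.7 195.6] 86.71 mean [545.6 211. ]
[2016 1688   69   68   72   81   79   89  110  115  152  114   86  165
 1731  817   60   33   28   23   32  114   22    8    0    0]
walltop 1136 [ 547.6 -274.9] [210.2 211.9] 84.11 mean [ 549.9 -282.2]
floor z 0.005226226046978755
```

View pics/crop1.png

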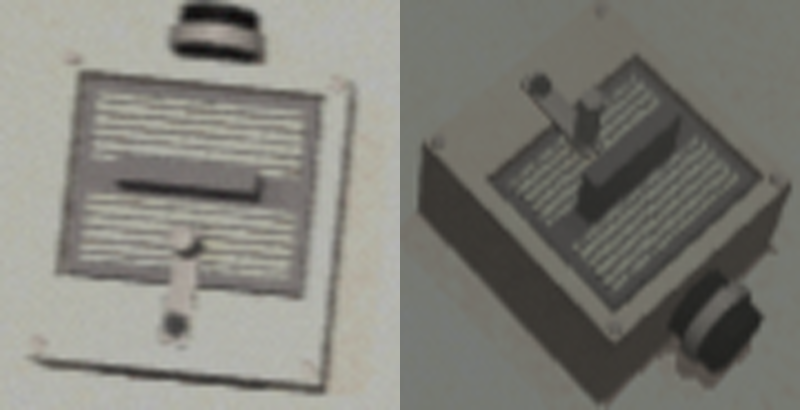

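The crop confirms the white box. The tab pivots at the lower rim, its post is at crop (185,240), and the rib is at (190,185). Next, finer numbers in the box frame.

```bash
python3 - <<'E'
from h import *
o=np.array([.556,.219]);
for yaw in (-3.8,):
  c,s=np.cos(np.radians(yaw)),np.sin(np.radians(yaw)); R=np.array([[c,-s],[s,c]])
  for n in('top','scene'):
    z=np.load(n+'.npz'); P=cloud(z['d'],env.camera_model(n)); L=(P[...,:2]-o)@R; Z=P[...,2]
    inb=(abs(L[...,1])<.09)&(L[...,0]>-.11)&(L[...,0]<.08)
    rib=inb&(abs(L[...,0])<.015)&(Z>.095)&(Z<.112); post=inb&(L[...,0]<-.018)&(L[...,0]>-.05)&(Z>.1)&(Z<.12)
    rim=inb&(Z>.06)&(Z<.076)
    for nm,m in(('rib',rib),('post',post),('rim',rim)):
      q=L[m]*1000; print(n,nm,m.sum(),'min',q.min(0).round(1),'max',q.max(0).round(1),'mid',((np.percentile(q,2,0)+np.percentile(q,98,0))/2).round(1),'mean',q.mean(0).round(1),'z',np.median(Z[m]).round(4))
    q=(L[rib]*1000); e=np.polyfit(q[:,1],q[:,0],1); print('rib tilt deg',np.degrees(np.arctan(e[0])))
E
```

```text
top rib 154 min [ -6.3 -35.2] max [ 6.6 34.7] mid [ 0.1 -0.7] mean [-0.2 -0.4] z 0.1026
top post 30 min [-38.8  -8.5] max [-27.    3.8] mid [-32.9  -2.4] mean [-32.8  -2.8] z 0.1095
top rim 3340 min [-94.9 -75. ] max [65.8 75.8] mid [-15.1   0.1] mean [-16.1   0.1] z 0.0693
rib tilt deg -0.04409411185350018
scene rib 140 min [ -7.7 -39.8] max [ 5.4 32.9] mid [-1.1 -3.7] mean [-0.5 -4.5] z 0.1025
scene post 29 min [-39.6 -11.4] max [-26.5   0.9] mid [-32.9  -5.2] mean [-32.6  -5.9] z 0.109
scene rim 2730 min [-98.3 -79. ] max [64.4 76.1] mid [-15.3  -3.2] mean [-12.5  -7. ] z 0.069
rib tilt deg 0.03235443614643841
```

>>> {"fn": "servo_tool", "kwargs": {"steps": [{"tx": 0.7, "ty": 1.8, "yaw": -1.6, "claw": 2.6}, {"tx": 1.5, "ty": 3.6, "yaw": -1.6, "claw": 2.6}, {"tx": 1.5, "ty": 3.6, "yaw": -1.6, "claw": 2.6}, {"tx": 1.5, "ty": 3.6, "yaw": -1.6, "claw": 2.6}, {"tx": 1.5, "ty": 3.6, "yaw": -1.6, "claw": 2.6}, {"tx": 1.5, "ty": 3.6, "yaw": -1.6, "claw": 2.6}, {"tx": 1.5, "ty": 3.6, "yaw": -1.6, "claw": 2.6}, {"tx": 1.5, "ty": 3.6, "yaw": -1.6, "claw": 2.6}, {"tx": 1.5, "ty": 3.6, "yaw": -1.6, "claw": 2.6}, {"tx": 1.5, "ty": 3.6, "yaw": -1.6, "claw": 2.6}, {"tx": 1.5, "ty": 3.6, "yaw": -1.6, "claw": 2.6}, {"tx": 1.5, "ty": 3.6, "yaw": -1.6, "claw": 2.6}, {"tx": 1.5, "ty": 3.6, "yaw": -1.6, "claw": 2.6}, {"tx": 1.5, "ty": 3.6, "yaw": -1.6, "claw": 2.6}, {"tx": 1.5, "ty": 3.6, "yaw": -1.6, "claw": 2.6}, {"tx": 1.5, "ty": 3.6, "yaw": -1.6, "claw": 2.6}, {"tx": 1.5, "ty": 3.6, "yaw": -1.6, "claw": 2.6}, {"tx": 1.5, "ty": 3.6, "yaw": -1.6, "claw": 2.6}, {"tx": 1.5, "ty": 3.6, "yaw": -1.6, "claw": 2.6}, {"tx": 1.0, "ty": 2.0, "yaw": -1.6, "claw": 2.6}]}}

```text
invalid input at $.steps[0]: expected keys tx, ty, tz, yaw, claw
```

>>> {"fn": "servo_tool", "kwargs": {"steps": [{"tx": 0.7, "ty": 1.8, "tz": 0, "yaw": -1.6, "claw": 2.6}, {"tx": 1.5, "ty": 3.6, "tz": 0, "yaw": -1.6, "claw": 2.6}, {"tx": 1.5, "ty": 3.6, "tz": 0, "yaw": -1.6, "claw": 2.6}, {"tx": 1.5, "ty": 3.6, "tz": 0, "yaw": -1.6, "claw": 2.6}, {"tx": 1.5, "ty": 3.6, "tz": 0, "yaw": -1.6, "claw": 2.6}, {"tx": 1.5, "ty": 3.6, "tz": 0, "yaw": -1.6, "claw": 2.6}, {"tx": 1.5, "ty": 3.6, "tz": 0, "yaw": -1.6, "claw": 2.6}, {"tx": 1.5, "ty": 3.6, "tz": 0, "yaw": -1.6, "claw": 2.6}, {"tx": 1.5, "ty": 3.6, "tz": 0, "yaw": -1.6, "claw": 2.6}, {"tx": 1.5, "ty": 3.6, "tz": 0, "yaw": -1.6, "claw": 2.6}, {"tx": 1.5, "ty": 3.6, "tz": 0, "yaw": -1.6, "claw": 2.6}, {"tx": 1.5, "ty": 3.6, "tz": 0, "yaw": -1.6, "claw": 2.6}, {"tx": 1.5, "ty": 3.6, "tz": 0, "yaw": -1.6, "claw": 2.6}, {"tx": 1.5, "ty": 3.6, "tz": 0, "yaw": -1.6, "claw": 2.6}, {"tx": 1.5, "ty": 3.6, "tz": 0, "yaw": -1.6, "claw": 2.6}, {"tx": 1.5, "ty": 3.6, "tz": 0, "yaw": -1.6, "claw": 2.6}, {"tx": 1.5, "ty": 3.6, "tz": 0, "yaw": -1.6, "claw": 2.6}, {"tx": 1.5, "ty": 3.6, "tz": 0, "yaw": -1.6, "claw": 2.6}, {"tx": 1.5, "ty": 3.6, "tz": 0, "yaw": -1.6, "claw": 2.6}, {"tx": 1.0, "ty": 2.0, "tz": 0, "yaw": -1.6, "claw": 2.6}]}}

```text
time_s: 2.1
position: [0.5144, 0.1876, 0.2498]
tool_rot: [[0.991, -0.132, -0.001], [-0.132, -0.991, 0.0], [-0.001, -0.0, -1.0]]
ft_force: [0.8, 0.4, 0.1]
grip_width: 0.0261
gripper_force: 0.0
```

>>> {"fn": "servo_tool", "kwargs": {"steps": [{"tx": 0, "ty": 0, "tz": -2, "yaw": 0, "claw": 2.6}, {"tx": 0, "ty": 0, "tz": -3, "yaw": 0, "claw": 2.6}, {"tx": 0, "ty": 0, "tz": -3, "yaw": 0, "claw": 2.6}, {"tx": 0, "ty": 0, "tz": -1.5, "yaw": 0, "claw": 2.6}, {"tx": 0, "ty": 0, "tz": 0, "yaw": 0, "claw": 2.6}]}}

```text
time_s: 2.6
position: [0.5131, 0.185, 0.1531]
tool_rot: [[0.991, -0.132, -0.005], [-0.132, -0.991, -0.001], [-0.005, 0.001, -1.0]]
ft_force: [0.9, 0.1, 0.1]
grip_width: 0.026
gripper_force: 0.0
```

>>> {"fn": "servo_tool", "kwargs": {"steps": [{"tx": 0.4, "ty": 1.6, "tz": 0, "yaw": 0, "claw": 2.6}, {"tx": 0.4, "ty": 1.65, "tz": 0, "yaw": 0, "claw": 2.6}, {"tx": 0, "ty": 0, "tz": 0, "yaw": 0, "claw": 2.6}]}}

```text
time_s: 2.9
position: [0.5229, 0.2201, 0.1562]
tool_rot: [[0.991, -0.13, 0.002], [-0.13, -0.992, 0.001], [0.002, -0.001, -1.0]]
ft_force: [0.0, -0.1, -0.5]
grip_width: 0.0262
gripper_force: 0.0
```

```bash
python3 - <<'E'
from h import *
grab('scene'); o=env.observe(); print(o['position'],env.tcp_to_tips)
im=np.load('scene.npz')['im'][130:250,280:400]
cv2.imwrite('pics/c2.png',cv2.resize(im,(600,600),interpolation=cv2.INTER_CUBIC)[...,::-1])
E
```

```text
[0.52253585 0.21921325 0.1560011 ] 0.019
```

View pics/c2.png

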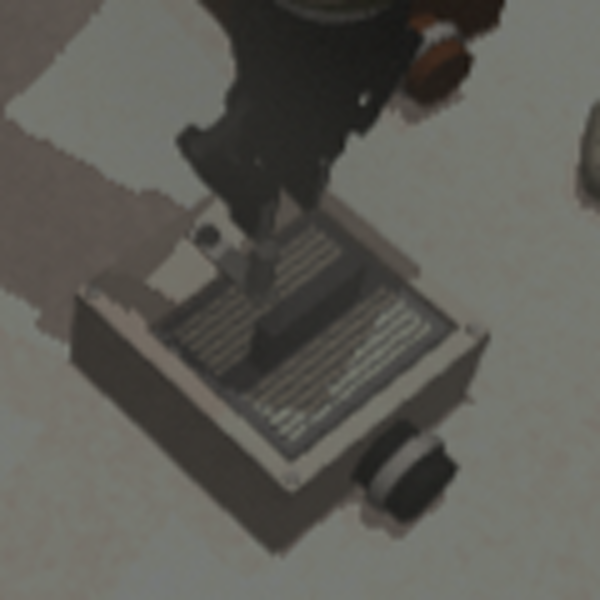

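The picture shows the post (crop (260,270)) right below the open jaws (265,215), so I can descend over it.

>>> {"fn": "servo_tool", "kwargs": {"steps": [{"tx": -0.15, "ty": -0.15, "tz": -1, "yaw": 0, "claw": 3.2}, {"tx": 0, "ty": 0, "tz": -1, "yaw": 0, "claw": 3.2}, {"tx": 0, "ty": 0, "tz": -0.8, "yaw": 0, "claw": 3.2}, {"tx": 0, "ty": 0, "tz": -0.8, "yaw": 0, "claw": 3.2}, {"tx": 0, "ty": 0, "tz": -0.8, "yaw": 0, "claw": 3.2}, {"tx": 0, "ty": 0, "tz": -0.7, "yaw": 0, "claw": 3.2}, {"tx": 0, "ty": 0, "tz": 0, "yaw": 0, "claw": 2.4}, {"tx": 0, "ty": 0, "tz": 0, "yaw": 0, "claw": 2.4}], "newtons": 20}}

```text
time_s: 3.75
position: [0.5207, 0.2161, 0.1043]
tool_rot: [[0.991, -0.132, 0.0], [-0.132, -0.991, -0.0], [0.0, 0.0, -1.0]]
ft_force: [-0.4, -0.2, 0.6]
grip_width: 0.0241
gripper_force: 0.0
```

>>> {"fn": "servo_tool", "kwargs": {"steps": [{"tx": 0.04, "ty": 0.33, "tz": 0, "yaw": 5.2, "claw": 2.4}, {"tx": 0.01, "ty": 0.33, "tz": 0, "yaw": 5.2, "claw": 2.4}, {"tx": -0.02, "ty": 0.33, "tz": 0, "yaw": 5.2, "claw": 2.4}, {"tx": -0.05, "ty": 0.33, "tz": 0, "yaw": 5.2, "claw": 2.4}, {"tx": -0.08, "ty": 0.32, "tz": 0, "yaw": 5.2, "claw": 2.4}, {"tx": -0.11, "ty": 0.32, "tz": 0, "yaw": 5.2, "claw": 2.4}, {"tx": -0.14, "ty": 0.31, "tz": 0, "yaw": 5.2, "claw": 2.4}, {"tx": -0.16, "ty": 0.29, "tz": 0, "yaw": 5.2, "claw": 2.4}, {"tx": -0.19, "ty": 0.28, "tz": 0, "yaw": 5.2, "claw": 2.4}, {"tx": -0.21, "ty": 0.26, "tz": 0, "yaw": 5.2, "claw": 2.4}]}}

```text
time_s: 4.75
position: [0.5125, 0.2473, 0.105]
tool_rot: [[0.712, 0.702, 0.003], [0.702, -0.712, 0.0], [0.002, 0.002, -1.0]]
ft_force: [3.7, -0.8, -0.7]
grip_width: 0.0242
gripper_force: 1.1
```

>>> {"fn": "servo_tool", "kwargs": {"steps": [{"tx": -0.24, "ty": 0.24, "tz": 0, "yaw": 5.2, "claw": 2.4}, {"tx": -0.26, "ty": 0.21, "tz": 0, "yaw": 5.2, "claw": 2.4}, {"tx": -0.27, "ty": 0.19, "tz": 0, "yaw": 5.2, "claw": 2.4}, {"tx": -0.29, "ty": 0.17, "tz": 0, "yaw": 5.2, "claw": 2.4}, {"tx": -0.3, "ty": 0.14, "tz": 0, "yaw": 5.2, "claw": 2.4}, {"tx": -0.32, "ty": 0.11, "tz": 0, "yaw": 5.2, "claw": 2.4}, {"tx": -0.32, "ty": 0.08, "tz": 0, "yaw": 5.2, "claw": 2.4}, {"tx": -0.33, "ty": 0.05, "tz": 0, "yaw": 5.2, "claw": 2.4}, {"tx": -0.33, "ty": 0.02, "tz": 0, "yaw": 5.2, "claw": 2.4}, {"tx": -0.33, "ty": -0.01, "tz": 0, "yaw": 5.2, "claw": 2.4}, {"tx": 0, "ty": 0, "tz": 0, "yaw": 0, "claw": 2.4}]}}

```text
time_s: 5.85
position: [0.4819, 0.2594, 0.105]
tool_rot: [[-0.112, 0.994, 0.002], [0.994, 0.112, 0.001], [0.0, 0.002, -1.0]]
ft_force: [0.1, -0.0, -0.3]
grip_width: 0.0239
gripper_force: 0.2
```

```bash
python3 - <<'E'
from h import *
im,d,m=grab('scene'); print(env.observe()['position'],env.observe()['ft_force'])
im=im[130:250,280:400]
cv2.imwrite('pics/c3.png',cv2.resize(im,(600,600),interpolation=cv2.INTER_CUBIC)[...,::-1])
E
```

```text
[0.48191862 0.25923882 0.10484907] [ 0.78681582  0.41776831 -0.11945865]
```

View pics/c3.png

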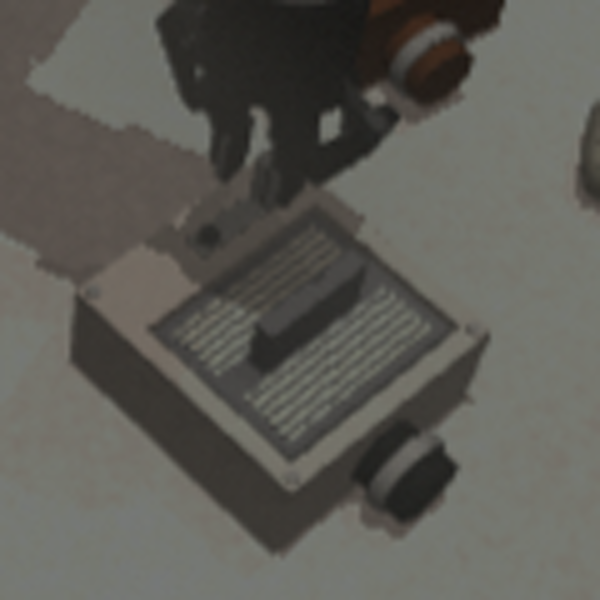

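The tab now lies along the rim (post at crop (270,180)) and the panel is uncovered. Next I lift off, move above the rib and measure again.

>>> {"fn": "servo_tool", "kwargs": {"steps": [{"tx": 0, "ty": 0, "tz": 0.5, "yaw": 0, "claw": 2.8}, {"tx": 0, "ty": 0, "tz": 2, "yaw": 0, "claw": 2.8}, {"tx": 0, "ty": 0, "tz": 2.5, "yaw": 0, "claw": 2.8}, {"tx": 0, "ty": 0, "tz": 2, "yaw": 0, "claw": 2.8}, {"tx": 1.4, "ty": -0.8, "tz": 0, "yaw": -2, "claw": 5}, {"tx": 2, "ty": -1.1, "tz": 0, "yaw": -2.2, "claw": 5}, {"tx": 2, "ty": -1.1, "tz": 0, "yaw": -2, "claw": 5}, {"tx": 1.4, "ty": -0.8, "tz": 0, "yaw": -2, "claw": 5}, {"tx": 0.6, "ty": -0.4, "tz": 0, "yaw": -2, "claw": 5}, {"tx": 0, "ty": 0, "tz": 0, "yaw": 0, "claw": 5}, {"tx": 0, "ty": 0, "tz": 0, "yaw": 0, "claw": 5}]}}

```text
time_s: 7.0
position: [0.5551, 0.2173, 0.1741]
tool_rot: [[0.066, 0.998, -0.001], [0.998, -0.066, -0.0], [-0.0, -0.001, -1.0]]
ft_force: [0.4, -0.3, -0.4]
grip_width: 0.0498
gripper_force: 0.0
```

```bash
python3 - <<'E'
from h import *
o=np.array([.556,.2175]); c,s=np.cos(np.radians(-3.8)),np.sin(np.radians(-3.8)); R=np.array([[c,-s],[s,c]])
for n in('top','scene'):
    im,d,m=grab(n); P=cloud(d,m); L=(P[...,:2]-o)@R; Z=P[...,2]
    p=(abs(L[...,0]+.072)<.03)&(abs(L[...,1])<.075)&(Z>.1)&(Z<.116); q=L[p]*1000
    print(n,'post',p.sum(), np.median(q,0).round(1) if len(q) else '')
S=env.observe(); print(S['position'],S['tool_rot'][:,1])
im=np.load('scene.npz')['im'][130:250,280:400]
cv2.imwrite('pics/c4.png',cv2.resize(im,(600,600),interpolation=cv2.INTER_CUBIC)[...,::-1])
E
```

```text
top post 0 
scene post 11 [-75.7  35.8]
[0.55502448 0.21760294 0.17437285] [ 9.97857496e-01 -6.54238929e-02 -3.63046122e-04]
```

View pics/c4.png

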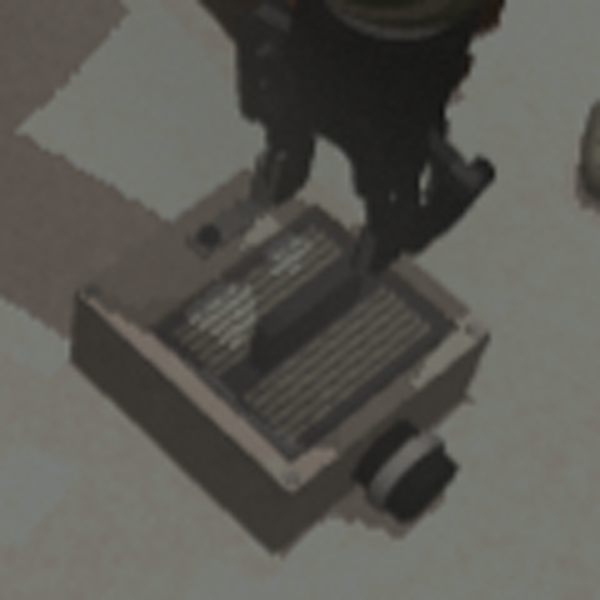

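The tab is aside (post about x −76 in the box frame) and the jaws straddle the rib, so I descend and grip.

>>> {"fn": "servo_tool", "kwargs": {"steps": [{"tx": 0, "ty": 0, "tz": -1, "yaw": 0, "claw": 5}, {"tx": 0, "ty": 0, "tz": -1.5, "yaw": 0, "claw": 5}, {"tx": 0, "ty": 0, "tz": -1.5, "yaw": 0, "claw": 5}, {"tx": 0, "ty": 0, "tz": -1.2, "yaw": 0, "claw": 5}, {"tx": 0, "ty": 0, "tz": -1, "yaw": 0, "claw": 5}, {"tx": 0, "ty": 0, "tz": -1, "yaw": 0, "claw": 5}, {"tx": 0, "ty": 0, "tz": -0.8, "yaw": 0, "claw": 5}, {"tx": 0, "ty": 0, "tz": 0, "yaw": 0, "claw": 5}, {"tx": 0, "ty": 0, "tz": 0, "yaw": 0, "claw": 1}, {"tx": 0, "ty": 0, "tz": 0, "yaw": 0, "claw": 0.8}, {"tx": 0, "ty": 0, "tz": 0, "yaw": 0, "claw": 0.8}, {"tx": 0, "ty": 0, "tz": 0, "yaw": 0, "claw": 0.8}, {"tx": 0, "ty": 0, "tz": 0, "yaw": 0, "claw": 0.8}, {"tx": 0, "ty": 0, "tz": 0, "yaw": 0, "claw": 0.8}, {"tx": 0, "ty": 0, "tz": 0, "yaw": 0, "claw": 0.8}], "newtons": 60}}

```text
time_s: 8.6
position: [0.5558, 0.2172, 0.095]
tool_rot: [[0.066, 0.998, 0.001], [0.998, -0.066, 0.0], [0.0, 0.001, -1.0]]
ft_force: [-2.3, 0.1, 5.2]
grip_width: 0.0108
gripper_force: 60.9
```

>>> {"fn": "servo_tool", "kwargs": {"steps": [{"tx": 0, "ty": 0, "tz": 0.3, "yaw": 0, "claw": 0.8}, {"tx": 0, "ty": 0, "tz": 0.5, "yaw": 0, "claw": 0.8}, {"tx": 0, "ty": 0, "tz": 0.7, "yaw": 0, "claw": 0.8}, {"tx": 0, "ty": 0, "tz": 1, "yaw": 0, "claw": 0.8}, {"tx": 0, "ty": 0, "tz": 1, "yaw": 0, "claw": 0.8}, {"tx": 0, "ty": 0, "tz": 1.5, "yaw": 0, "claw": 0.8}, {"tx": 0, "ty": 0, "tz": 1.5, "yaw": 0, "claw": 0.8}, {"tx": 0, "ty": 0, "tz": 2, "yaw": 0, "claw": 0.8}, {"tx": 0, "ty": 0, "tz": 2, "yaw": 0, "claw": 0.8}, {"tx": 0, "ty": 0, "tz": 1.5, "yaw": 0, "claw": 0.8}, {"tx": 0, "ty": 0, "tz": 0.5, "yaw": 0, "claw": 0.8}, {"tx": 0, "ty": 0, "tz": 0, "yaw": 0, "claw": 0.8}]}}

```text
time_s: 9.8
position: [0.5557, 0.2171, 0.2201]
tool_rot: [[0.066, 0.998, 0.001], [0.998, -0.066, 0.0], [0.0, 0.001, -1.0]]
ft_force: [0.3, 0.7, -5.2]
grip_width: 0.0107
gripper_force: 59.7
```

>>> {"fn": "servo_tool", "kwargs": {"steps": [{"tx": 0, "ty": -0.7, "tz": 0, "yaw": 0, "claw": 0.8}, {"tx": 0, "ty": -1.5, "tz": 0, "yaw": -0.2, "claw": 0.8}, {"tx": 0, "ty": -2.3, "tz": 0, "yaw": -0.2, "claw": 0.8}, {"tx": 0, "ty": -3, "tz": 0, "yaw": -0.2, "claw": 0.8}, {"tx": -0.1, "ty": -3, "tz": 0, "yaw": -0.2, "claw": 0.8}, {"tx": -0.1, "ty": -3, "tz": 0, "yaw": -0.2, "claw": 0.8}, {"tx": -0.1, "ty": -3, "tz": 0, "yaw": -0.2, "claw": 0.8}, {"tx": -0.1, "ty": -3, "tz": 0, "yaw": -0.2, "claw": 0.8}, {"tx": -0.1, "ty": -3, "tz": 0, "yaw": -0.2, "claw": 0.8}, {"tx": -0.1, "ty": -3, "tz": 0, "yaw": -0.2, "claw": 0.8}, {"tx": -0.1, "ty": -3, "tz": 0, "yaw": -0.2, "claw": 0.8}, {"tx": 0, "ty": -3, "tz": 0, "yaw": 0, "claw": 0.8}, {"tx": 0, "ty": -3, "tz": 0, "yaw": 0, "claw": 0.8}, {"tx": 0, "ty": -3, "tz": 0, "yaw": 0, "claw": 0.8}, {"tx": 0, "ty": -3, "tz": 0, "yaw": 0, "claw": 0.8}, {"tx": 0, "ty": -3, "tz": 0, "yaw": 0, "claw": 0.8}, {"tx": 0, "ty": -2.6, "tz": 0, "yaw": 0, "claw": 0.8}, {"tx": 0, "ty": -2, "tz": 0, "yaw": 0, "claw": 0.8}, {"tx": 0, "ty": -1.3, "tz": 0, "yaw": 0, "claw": 0.8}, {"tx": 0, "ty": -0.7, "tz": 0, "yaw": 0, "claw": 0.8}]}}

```text
time_s: 11.8
position: [0.5483, -0.2849, 0.219]
tool_rot: [[0.102, 0.995, -0.0], [0.995, -0.102, 0.0], [0.0, -0.001, -1.0]]
ft_force: [-0.4, 1.2, -4.8]
grip_width: 0.0109
gripper_force: 59.6
```

```bash
python3 - <<'E'
from h import *
im,d,m=grab('scene'); S=env.observe(); print(S['position'],S['ft_force'],S['grip_width'],S['gripper_force'])
cv2.imwrite('pics/c5.png',im[...,::-1])
E
```

```text
[ 0.54840366 -0.28527052  0.21897417] [-0.44058357 -1.3207666  -5.8025431 ] 0.010705438870382132 59.56199526786804
```

View pics/c5.png

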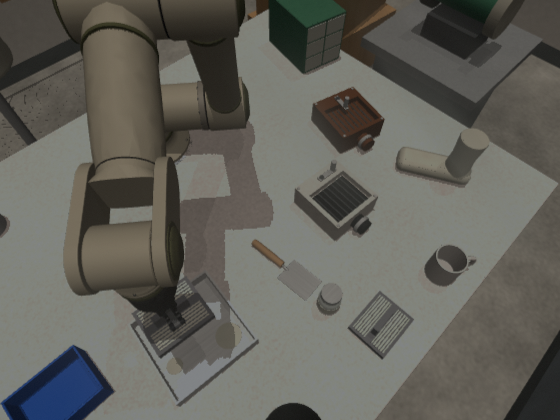

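The panel hangs level in the jaws at (173,320) over the tray, the box is empty at (337,198), and the tab is aside with its post at (333,166). Next, shift 1 cm and lower.

>>> {"fn": "servo_tool", "kwargs": {"steps": [{"tx": 0, "ty": 0.5, "tz": -1, "yaw": 0, "claw": 0.8}, {"tx": 0, "ty": 0.5, "tz": -1.5, "yaw": 0, "claw": 0.8}, {"tx": 0, "ty": 0.1, "tz": -2, "yaw": 0, "claw": 0.8}, {"tx": 0, "ty": 0, "tz": -2, "yaw": 0, "claw": 0.8}, {"tx": 0, "ty": 0, "tz": -2, "yaw": 0, "claw": 0.8}, {"tx": 0, "ty": 0, "tz": -2, "yaw": 0, "claw": 0.8}, {"tx": 0, "ty": 0, "tz": -2, "yaw": 0, "claw": 0.8}, {"tx": 0, "ty": 0, "tz": -1.5, "yaw": 0, "claw": 0.8}, {"tx": 0, "ty": 0, "tz": -1.2, "yaw": 0, "claw": 0.8}, {"tx": 0, "ty": 0, "tz": -0.8, "yaw": 0, "claw": 0.8}, {"tx": 0, "ty": 0, "tz": -0.5, "yaw": 0, "claw": 0.8}, {"tx": 0, "ty": 0, "tz": 0, "yaw": 0, "claw": 0.8}, {"tx": 0, "ty": 0, "tz": 0, "yaw": 0, "claw": 0.8}]}}

```text
time_s: 13.15
position: [0.5489, -0.2729, 0.0548]
tool_rot: [[0.101, 0.995, 0.001], [0.995, -0.101, -0.001], [-0.0, 0.001, -1.0]]
ft_force: [-0.2, -0.6, -4.6]
grip_width: 0.0111
gripper_force: 59.5
```

>>> {"fn": "servo_tool", "kwargs": {"steps": [{"tx": 0, "ty": 0, "tz": -0.2, "yaw": 0, "claw": 0.8}, {"tx": 0, "ty": 0, "tz": -0.2, "yaw": 0, "claw": 0.8}, {"tx": 0, "ty": 0, "tz": -0.1, "yaw": 0, "claw": 0.8}, {"tx": 0, "ty": 0, "tz": -0.1, "yaw": 0, "claw": 0.8}, {"tx": 0, "ty": 0, "tz": 0, "yaw": 0, "claw": 0.8}, {"tx": 0, "ty": 0, "tz": 0, "yaw": 0, "claw": 0.8}]}}

```text
time_s: 13.75
position: [0.5487, -0.2729, 0.0483]
tool_rot: [[0.101, 0.995, 0.0], [0.995, -0.101, -0.0], [-0.0, 0.0, -1.0]]
ft_force: [0.4, -0.2, -4.3]
grip_width: 0.0106
gripper_force: 59.5
```

>>> {"fn": "servo_tool", "kwargs": {"steps": [{"tx": 0, "ty": 0, "tz": -0.1, "yaw": 0, "claw": 0.8}, {"tx": 0, "ty": 0, "tz": -0.05, "yaw": 0, "claw": 0.8}, {"tx": 0, "ty": 0, "tz": 0, "yaw": 0, "claw": 0.8}, {"tx": 0, "ty": 0, "tz": 0, "yaw": 0, "claw": 0.8}]}}

```text
time_s: 14.15
position: [0.5488, -0.273, 0.048]
tool_rot: [[0.101, 0.995, 0.001], [0.995, -0.101, -0.001], [-0.001, 0.001, -1.0]]
ft_force: [-4.4, 3.0, 5.5]
grip_width: 0.011
gripper_force: 61.0
```

Contact with the tray floor: the force changed from −4 to +5 N. I release and rise.

>>> {"fn": "servo_tool", "kwargs": {"steps": [{"tx": 0, "ty": 0, "tz": 0, "yaw": 0, "claw": 2}, {"tx": 0, "ty": 0, "tz": 0, "yaw": 0, "claw": 3.5}, {"tx": 0, "ty": 0, "tz": 0, "yaw": 0, "claw": 4.5}, {"tx": 0, "ty": 0, "tz": 0, "yaw": 0, "claw": 4.5}, {"tx": 0, "ty": 0, "tz": 0.5, "yaw": 0, "claw": 4.5}, {"tx": 0, "ty": 0, "tz": 1, "yaw": 0, "claw": 4.5}, {"tx": 0, "ty": 0, "tz": 2, "yaw": 0, "claw": 4.5}, {"tx": 0, "ty": 0, "tz": 3, "yaw": 0, "claw": 4.5}, {"tx": 0, "ty": 0, "tz": 3, "yaw": 0, "claw": 4.5}, {"tx": 0, "ty": 0, "tz": 3, "yaw": 0, "claw": 4.5}, {"tx": -1, "ty": 0, "tz": 3, "yaw": 0, "claw": 4.5}, {"tx": -3, "ty": 0, "tz": 2, "yaw": 0, "claw": 4.5}, {"tx": -3, "ty": 0, "tz": 0, "yaw": 0, "claw": 4.5}, {"tx": -3, "ty": 0, "tz": 0, "yaw": 0, "claw": 4.5}, {"tx": -3, "ty": 0, "tz": 0, "yaw": 0, "claw": 4.5}, {"tx": -1, "ty": 0, "tz": 0, "yaw": 0, "claw": 4.5}, {"tx": 0, "ty": 0, "tz": 0, "yaw": 0, "claw": 4.5}]}}

```text
time_s: 15.85
position: [0.4082, -0.273, 0.2228]
tool_rot: [[0.102, 0.995, 0.001], [0.995, -0.102, -0.001], [-0.001, 0.001, -1.0]]
ft_force: [0.5, -0.1, -0.8]
grip_width: 0.045
gripper_force: 0.0
```

```bash
python3 - <<'E'
from h import *
im,d,m=grab('scene'); P=cloud(d,m); Z=P[...,2]; B=np.zeros(Z.shape,bool); B[265:410,120:265]=1
r=B&(Z>.046)&(Z<.065)&(np.hypot(P[...,0]-.5485,P[...,1]+.274)<.06); print(r.sum(),np.median(P[r],0))
S=env.observe(); print(S['position'],S['ft_force'])
cv2.imwrite('pics/c6.png',im[...,::-1])
E
```

```text
224 [ 0.54970696 -0.2738897   0.05552887]
[ 0.40904448 -0.27315037  0.22255728] [ 0.40301184 -0.20393781  0.36900109]
```

View pics/c6.png

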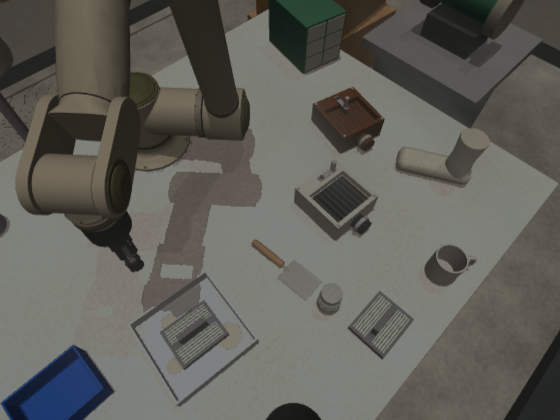

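The panel lies flat in the middle of the tray at (195,334), rib up with its top at z about 56 mm as expected. The tab is still aside at (333,166) and the arm is clear.

```bash
python3 -c "
from rig import env
print(env.close_job())"
```

```text
the job is handed in; nothing more can be done
None
```

The job is handed in with no verdict returned: the last picture, taken at about 16 s, shows the tab turned aside and the filter panel lying flat, rib up, in the middle of the aluminium tray, with the arm clear.

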